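# Click the food-box lid shut

### The job

The lid lies on the box of tomatoes but the rim sections on its four sides still stand up. With the fingertips, press the four sections down one after another, in any order, each until it clicks and stays flat by itself. Firm finger pressure is enough: do not lean hard on the lid, do not lift or push the box or its lid away, and leave the other things where they are.

Things in the scene. Friction and masses are not known exactly. Their poses are not given: they have to be found in the camera images.
- food_box: Clear plastic food box of cherry tomatoes, loose on the worktop, 0.7 to 1.1 kg, standing on the worktop by friction; body 110 x 156 x 62 mm (box x, y, z), long side across in front of the robot, turned by up to about 0.5 rad either way. Origin: centre of its underside; x away from the robot, y to the left, z up. A springy bead runs along the outside of the rim at the middle of each side; its rim is 62 mm up.
- box_lid: White plastic lid lying loose on the box, its plug already inside the walls: panel 109 x 155 mm, axes parallel to the box. Origin: centre of the panel's underside, level with the box rim (62 mm over the worktop). Along each of its four sides a hinged rim section stands up; all four shut make a rim 141 x 187 mm over all. The middle panel is 2 mm thick, lower than the sections.
- rim_near (a joint): Hinge angle (rad) of the lid's long section on the robot's side (box -x), a strip 112 x 18 mm with a 10 mm skirt, hinged 52 mm from the box centre, 64 mm up: 0 is shut (flat), positive up; about 0.6 to 0.75 at the start. Its hook meets the bead at about 0.53; pressing straight down takes about 10 N until it clicks at about 0.2, then it stays near 0.03 by itself (stop at -0.04). Let go earlier, it springs up.
- press_near (a point): Ribbed thumb place in the middle of the near section, on its upper face, 11 mm out from its hinge; it moves with the section. Shut, it lies 66 mm over the worktop and 63 mm from the box's centre; open, about 6 mm higher and 3 mm nearer the centre. Axes: x out from the box along the strip's slope, y along the side, z off its upper face.
- rim_far (a joint): Hinge angle (rad) of the lid's long section on the far side (box +x), a strip 112 x 18 mm with a 10 mm skirt, hinged 52 mm from the box centre, 64 mm up: 0 is shut (flat), positive up; about 0.6 to 0.75 at the start. Its hook meets the bead at about 0.53; pressing straight down takes about 10 N until it clicks at about 0.2, then it stays near 0.03 by itself (stop at -0.04). Let go earlier, it springs up.
- press_far (a point): Ribbed thumb place in the middle of the far section, on its upper face, 11 mm out from its hinge; it moves with the section. Shut, it lies 66 mm over the worktop and 63 mm from the box's centre; open, about 6 mm higher and 3 mm nearer the centre. Axes: x out from the box along the strip's slope, y along the side, z off its upper face.
- rim_left (a joint): Hinge angle (rad) of the lid's short section at the robot's left (box +y), a strip 80 x 18 mm with a 10 mm skirt, hinged 75 mm from the box centre, 64 mm up: 0 is shut (flat), positive up; about 0.6 to 0.75 at the start. Its hook meets the bead at about 0.53; pressing straight down takes about 10 N until it clicks at about 0.2, then it stays near 0.03 by itself (stop at -0.04). Let go earlier, it springs up.
- press_left (a point): Ribbed thumb place in the middle of the left section, on its upper face, 11 mm out from its hinge; it moves with the section. Shut, it lies 66 mm over the worktop and 86 mm from the box's centre; open, about 6 mm higher and 3 mm nearer the centre. Axes: x out from the box along the strip's slope, y along the side, z off its upper face.
- rim_right (a joint): Hinge angle (rad) of the lid's short section at the robot's right (box -y), a strip 80 x 18 mm with a 10 mm skirt, hinged 75 mm from the box centre, 64 mm up: 0 is shut (flat), positive up; about 0.6 to 0.75 at the start. Its hook meets the bead at about 0.53; pressing straight down takes about 10 N until it clicks at about 0.2, then it stays near 0.03 by itself (stop at -0.04). Let go earlier, it springs up.
- press_right (a point): Ribbed thumb place in the middle of the right section, on its upper face, 11 mm out from its hinge; it moves with the section. Shut, it lies 66 mm over the worktop and 86 mm from the box's centre; open, about 6 mm higher and 3 mm nearer the centre. Axes: x out from the box along the strip's slope, y along the side, z off its upper face.
- lemon: Yellow lemon, 71 x 53 x 51 mm, lying to the left of the box. Origin: centre of its underside. To be left alone.
- garlic: Garlic bulb, 56 mm, standing to the right of the box. Origin: centre of its underside. To be left alone.
- apple: Red apple, 70 mm, at the back to the right, beside the hob. Origin: centre of its underside. To be left alone.
- salt_cellar: Round wooden salt cellar, 70 mm wide, 68 mm high, behind the box. Origin: centre of its underside. To be left alone.
- pepper_mill: Dark wooden pepper mill, 58 mm wide, 170 mm high, behind the box. Origin: centre of its underside. To be left alone.
- mug: White mug with handle, 82 x 112 x 94 mm, left of the box near the worktop's front edge. Origin: centre of its underside. To be left alone.

How it is judged:
By the outcome, as a careful person would: the job done as asked, in the order asked, and still so for the second after the job is handed in, with the robot touching nothing.
It also fails if it takes over 45 s, if anything falls off the work surface, if the arm or the gripper's body presses on something with over 40 N, if the wrist force passes 120 N, or if a joint passes its speed limit or range.

### The arm

A 6-joint arm with a two-finger parallel gripper is mounted at the origin on a cart in front of the work surface, level with it; the furniture and walls round the work are solid. World frame = base frame: x ahead of the robot, y to its left, z up, the work surface at z = 0. Lengths are in m, angles in rad, forces in N, time in s.
With the tool pointing down it reaches from about 0.25 to 0.725 m from the base axis. Payload 4 kg.
Tool frame: the origin (TCP) lies midway between the tips of the shut fingers; the grasp point (between the pads) lies 19 mm behind it; z points along the fingers, y is the direction in which the jaws open and shut (so a half turn about z gives the same grasp; the last joint's range is limited). The gripper opens to 85 mm and grips with 20 to 120 N. Pads are 22 mm wide; open, the fingers measure 114 mm over their backs; the gripper's body (76 mm by 85 mm) begins 54 mm behind the grasp point. The pads swing forward as they close: fully open they stand 13 mm farther back than shut.
Start: joints at [1.116, 0.241, 0.005, 1.335, 0, 1.571], TCP at [0.22, 0.449, 0.231] pointing down, gripper open.
Joint ranges: [-2.72, 2.72], [-1.05, 1.87], [-1.09, 1.28], [-1.99, 2.15], [-1.42, 1.44], [-3.14, 3.14]. Speed limits (rad/s): [2.79, 2.79, 3.14, 3.14, 3.14, 3.14].

### API

Orientations are given as a unit quaternion [x, y, z, w].
In Python, from workcell import monitor, cams, order gives the robot as it stands.
- The arm moves only by the tool send_rows, never from a script. Its argument "moves" is a list of rows, each a list of 4 numbers: the shift along the tool's x, y, z as a fraction of full scale, then the turn about the tool's z as a fraction of full scale. A call has 1 to 20 rows; each row shifts and turns the commanded pose from where the row before left it, along the tool's axes as they then stand; what a row does not reach is not made up. Full scale, the value 1, is 100 cm for a shift and 0.1 rad for a turn. A row lasts 1/10 s, in which the tool goes at most 50 mm and 8.59 degrees, less where a joint would pass 70% of its speed; a pose out of reach is approached as far as the arm can. A call with a number of a shift or a turn outside -1 to 1 is refused whole. A call with a gripper value outside its range is refused whole. "claw" is the gripper's target within -1 to 1 (fully open at 1, half-way at 0, shut at -1), set as the call begins (left out, the last holds). The fingers move at their own pace and stop on an object; the grip force is fixed at half the most. Time passes only in rows, so rows that do not move let the fingers close. It gives the time, the measured TCP pose, the force and the opening at its end, in the units of the state.
- monitor.get_obs(): the state, without advancing time (a new reading comes with each control period).
- cams.camera(name): name is "scene" or "top"; returns (picture, depth): 420x560x3 uint8, blue, green, red; 420x560 float32, m along the optical axis (not along the pixel's ray), 0 where there is no reading.
- cams.camera_info(name): a dict with "intrinsics" (3x3 intrinsics, pixels), "T" (4x4, takes a point from camera to world coordinates). Camera axes: x right, y up, looking along -z (the intrinsics and any distortion apply to the point x, -y, -z); pixel columns grow to the right and rows downward; lengths in m; the calibration is good to about 2 mm. A picture is of the moment at which its call begins. camera_info takes no time and is no camera call.
- order.job_done(): hands the job in, once; it reports no verdict.
The state is a dict: "clock": time; "joint_pos": joint angles; "joint_vel": joint speeds; "tau": joint torques, N m; "eef_pos": TCP position; "tool_rot": TCP orientation; "ft_force": force on the tool from outside, world axes, zero at the start; "ft_torque": the same for the moment, N m; "grip_width": finger opening in m.
Only numpy, scipy, OpenCV 4.12 (cv2) and the standard library are available. Lean on these libraries where they do the work, as an engineer would, in place of code of your own. Each camera call takes 0.05 s, during which the arm holds its last target.

## Working session

There is one attempt and no reset: what is moved stays moved. The work goes in short steps, Python scripts to look and compute and a tool call to move; the robot and the scene stay as the last step left them, time stands still between calls to the robot, and variables do not carry over. Pictures are saved under pics/ and viewed, and the job is handed in when it is done.

Besides the shell and the picture viewer there is one more tool, called after "Request:" by a JSON object that holds its "fn" and its "kwargs", one argument or row to a line. send_rows: Moves the arm, as the interface text tells. Its arguments: {"type":"object","properties":{"moves":{"type":"array","items":{"type":"array","items":{"type":"number","minimum":-1,"maximum":1}}},"claw":{"type":"number"}},"required":["moves"]}

```bash
mkdir -p pics; ls
cat > h.py <<'E'
import numpy as np,cv2
from workcell import monitor,cams,order
E
python3 - <<'E'
from h import *
o=monitor.get_obs();print({k:np.round(v,3).tolist() for k,v in o.items()})
for n in("scene","top"):
    p,d=cams.camera(n);cv2.imwrite(f"pics/{n}0.png",p);np.savez(f"{n}0.npz",p=p,d=d)
    i=cams.camera_info(n);print(n,np.round(i["intrinsics"],1).tolist(),np.round(i["T"],3).tolist(),i.keys())
E
```

```text
pics
{'clock': 0.0, 'joint_pos': [1.116, 0.241, 0.004, 1.335, -0.0, 1.571], 'joint_vel': [-0.001, 0.0, 0.0, 0.002, -0.003, 0.0], 'tau': [-0.001, -37.232, 25.241, 0.017, -0.0, 0.0], 'eef_pos': [0.219, 0.449, 0.23], 'tool_rot': [0.225, 0.974, -0.001, -0.0], 'ft_force': [0.396, -0.563, -0.38], 'ft_torque': [0.019, -0.075, 0.025], 'grip_width': 0.085}
scene [[527.2, 0.0, 275.8], [0.0, 527.2, 208.4], [0.0, 0.0, 1.0]] [[0.885, 0.27, -0.378, 0.077], [-0.465, 0.492, -0.736, -0.725], [-0.013, 0.828, 0.561, 0.762], [0.0, 0.0, 0.0, 1.0]] dict_keys(['intrinsics', 'T'])
top [[447.0, 0.0, 275.6], [0.0, 447.0, 215.3], [0.0, 0.0, 1.0]] [[-0.026, 0.998, -0.051, 0.477], [-0.999, -0.024, 0.037, 0.208], [0.036, 0.052, 0.998, 1.014], [0.0, 0.0, 0.0, 1.0]] dict_keys(['intrinsics', 'T'])
```

View pics/scene0.png

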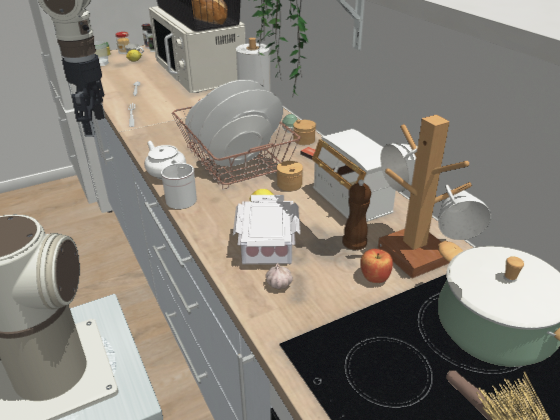

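View pics/top0.png

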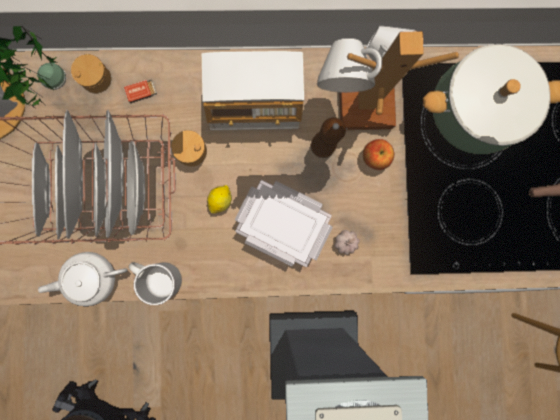

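```bash
cat >> h.py <<'E'
def cloud(n,d):
    i=cams.camera_info(n);K=i["intrinsics"];T=np.array(i["T"])
    v,u=np.indices(d.shape);x=(u-K[0][2])/K[0][0]*d;y=(v-K[1][2])/K[1][1]*d
    P=np.stack([x,-y,-d],-1);return P@T[:3,:3].T+T[:3,3]
E
python3 - <<'E'
from h import *
z=np.load("top0.npz");p,d=z["p"],z["d"]
P=cloud("top",d)
c=p[165:285,200:370];cv2.imwrite("pics/crop.png",cv2.resize(c,None,fx=4.6,fy=4.6,interpolation=cv2.INTER_CUBIC))
Z=P[...,2]
print("table z",np.median(Z[250:280,200:230]),"panel",P[225,284])
print(np.round(Z[175:280:5,225:345:6]*1000).astype(int))
z=np.load("scene0.npz");c=z["p"][185:300,215:320]
cv2.imwrite("pics/crops.png",cv2.resize(c,None,fx=5,fy=5,interpolation=cv2.INTER_CUBIC))
E
```

```text
table z 0.0007834286243459943 panel [0.50399713 0.15515994 0.06547267]
[[   0    2    2    1    1    2    2    2    1   -2    1    0    0    0
     1    0    0   -1    2    1]
 [   3    3    0    4    0    1   63   -1   -2    1    0   -1    0    1
    -1    1    2   -1    3    2]
 [  28    4   -1    3    2    3   66   63   75   76    1   -1   -4    0
    -1    2   -2    3    2    1]
 [  38    3    1    6   70   75   64   67   63   71   75   74    1    4
     2   -6    2    5   -2    3]
 [  49    3    3    6   76   67   64   66   64   65   66   73   79   73
    -1    2    4    3    3    2]
 [  47   31    1    4   74   66   67   68   66   66   65   65   71   73
    76    1    1    1    0    1]
 [  44    0    3   72   73   66   66   64   64   61   65   63   64   67
    73   76   73    2    1    1]
 [   0   -1    4   77   66   65   64   64   64   62   67   63   65   66
    63 1014   64   -2    0    0]
 [   0   -3   67   71   65   64   65   69   64   65   65   64   62   66
    69   65   66   62    1   -1]
 [   2    1   77   70   64   66   65   65   68   65   64   64   66   63
    63   66 
[... 476 characters left out ...]
4   70   66   65   66   66   66   64
    64   70   76   -2    1   38]
 [   0    1    0   -1   -1   -1   68   75   75   68   66   65   65   64
    63   76   -1    0    0   32]
 [   0    2   -3    1    0   -1    1   -2   72   77   71   65   65   65
    71   73    2    3   -1   -2]
 [  -1    3    1    1    1   -2    4   -1   -1   68   75   75   62   67
    64    3    2    2    4   -2]
 [  -1    0   -2   -3    2    1    2    1    2   -1   -6   74    3   64
     3    2    2    1   -2   -1]
 [   2    0   -1    0   -2   -1    0    3    2    0   -2   -2   -3    2
     0    1   -1    0    1    1]
 [   1    2    0    4    2    2    0    2    1    0    3    0    1    3
     0    0   -1    1    0    0]]
```

View pics/crop.png

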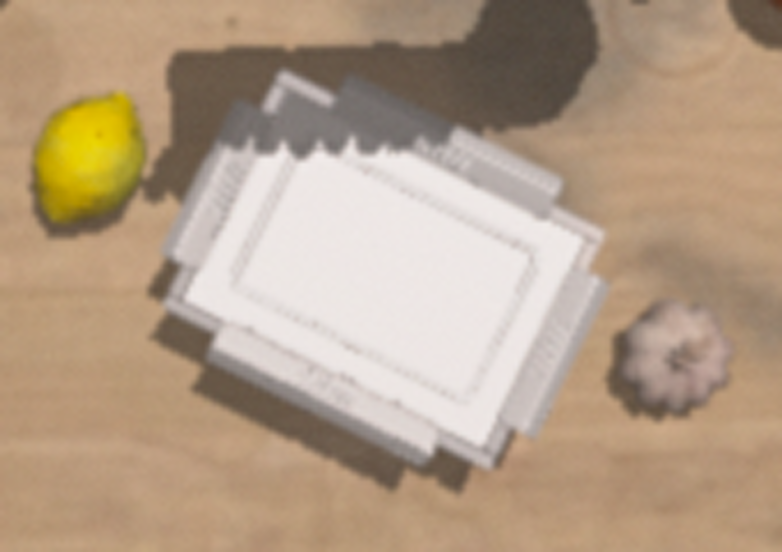

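View pics/crops.png

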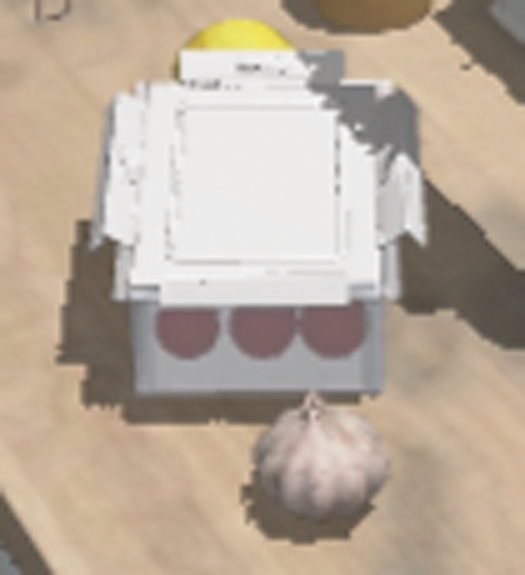

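```bash
cat >> h.py <<'E'
def ray(n,u,v,z):
    i=cams.camera_info(n);K=np.array(i["intrinsics"]);T=np.array(i["T"])
    r=T[:3,:3]@np.array([(u-K[0,2])/K[0,0],-(v-K[1,2])/K[1,1],-1.]);return T[:3,3]+r*(z-T[2,3])/r[2]
E
python3 - <<'E'
from h import *
c=np.array([(283,72),(604,235),(492,467),(165,308)])/4.6+[199.6,164.6]
W=np.array([ray("top",u,v,.063) for u,v in c])[:,:2];print(np.round(W,4),W.mean(0))
for a in range(4): 
    e=W[(a+1)%4]-W[a];print(np.linalg.norm(e),np.degrees(np.arctan2(e[1],e[0])))
z=np.load("top0.npz");d=z["d"];P=cloud("top",d)
m=((P[...,2]>.05)&(P[...,2]<.095)).astype(np.uint8);m[:, :230]=0;m[:,334:]=0;m[:175]=0;m[280:]=0
pts=P[m>0][:,:2].astype(np.float32);print(cv2.minAreaRect(pts*1000),pts.mean(0)) 
# scene view: cross-check
z=np.load("scene0.npz");d=z["d"];P2=cloud("scene",d)
s=(P2[...,2]>.05)&(P2[...,2]<.09)&(np.hypot(P2[...,0]-.504,P2[...,1]-.155)<.13)
q=P2[s][:,:2].astype(np.float32);print(cv2.minAreaRect(q*1000))
for nm,PP in(("top",P[m>0]),("scene",P2[s])):
    pl=PP[(np.hypot(PP[:,0]-.504,PP[:,1]-.155)<.035)];print(nm,pl.mean(0))
# flat panel inner rectangle by colour
# obstacles
for n,PP in(("top",P),):
    k=(PP[...,2]>.02)&(PP[...,2]<.3)&(np.hypot(PP[...,0]-.504,PP[...,1]-.155)<.24)
    nb,l,st,ce=cv2.connectedComponentsWithStats(k.astype(np.uint8))
    for j in range(1,nb):
        if st[j,4]>30:
            R=PP[l==j];print(np.round(R.min(0),3),np.round(R.max(0),3),st[j,4])
E
```

```text
[[0.6009 0.2014]
 [0.5215 0.054 ]
 [0.4155 0.1094]
 [0.4927 0.2584]] [0.50767488 0.15579677]
0.16746293788534838 -118.31972631910757
0.11959343900033693 152.37037973393822
0.1678028558966597 62.60441749431465
0.12229634826078958 -27.79390693828032
((507.8261413574219, 156.59747314453125), (193.45799255371094, 147.75070190429688), 62.13457489013672) [0.50770324 0.15712982]
((504.2496032714844, 154.94346618652344), (193.68170166015625, 147.732666015625), 62.09295654296875)
top [0.50396008 0.15501421 0.06466709]
scene [0.50358303 0.15473536 0.0647236 ]
[0.711 0.116 0.02 ] [0.744 0.265 0.152] 977
[0.66  0.032 0.02 ] [0.714 0.085 0.173] 840
[0.644 0.322 0.021] [0.676 0.349 0.062] 112
[ 0.625 -0.051  0.027] [ 0.662 -0.025  0.06 ] 129
[0.482 0.371 0.112] [0.608 0.393 0.135] 186
[0.416 0.053 0.055] [0.602 0.259 0.08 ] 5652
[0.535 0.268 0.024] [0.597 0.322 0.054] 554
[ 0.437 -0.014  0.021] [0.491 0.042 0.057] 448
```

Request:
{"fn": "send_rows", "kwargs": {
  "claw": -1,
  "moves": [
    [0, 0, 0, 0.33],
    [-0.04, -0.004, 0, 0],
    [-0.04, -0.004, 0, 0],
    [-0.04, -0.004, 0, 0],
    [-0.04, -0.004, 0, 0],
    [-0.04, -0.004, 0, 0],
    [-0.04, -0.004, 0, 0],
    [-0.04, -0.004, 0.02, 0],
    [-0.04, -0.004, 0.02, 0],
    [-0.04, -0.004, 0.03, 0],
    [-0.03, -0.002, 0.03, 0],
    [0, 0, 0, 0],
    [0, 0, 0, 0]
  ]
}}

```text
clock: 1.4
eef_pos: [0.5454, 0.232, 0.1298]
tool_rot: [0.242, 0.97, -0.001, -0.002]
ft_force: [0.1, 0.8, 0.9]
grip_width: -0.0001
```

```bash
cat >> h.py <<'E'
C=np.array([.507,.156]);A=-np.radians(27.9);ex=np.array([np.cos(A),np.sin(A)]);ey=np.array([-ex[1],ex[0]])
def st():
    o=monitor.get_obs();p=o["eef_pos"];r=np.array(p[:2])-C
    q=o["tool_rot"];print("t",o["clock"],"box mm",np.round([r@ex*1e3,r@ey*1e3,p[2]*1e3],1),"yangle",np.degrees(2*np.arctan2(q[1],q[0]))-90,"F",np.round(o["ft_force"],2),"w",o["grip_width"])
E
python3 - <<'E'
from h import *
st()
p,d=cams.camera("top");cv2.imwrite("pics/t1.png",cv2.resize(p[130:300,180:380],None,fx=4,fy=4,interpolation=cv2.INTER_CUBIC))
p,d=cams.camera("scene");cv2.imwrite("pics/s1.png",cv2.resize(p[130:300,180:350],None,fx=3.5,fy=3.5,interpolation=cv2.INTER_CUBIC))
E
```

```text
t 1.4 box mm [ -1.6  85.1 129.8] yangle 61.965119276532164 F [0.08 0.79 0.86] w -9.197320581990926e-05
```

View pics/t1.png

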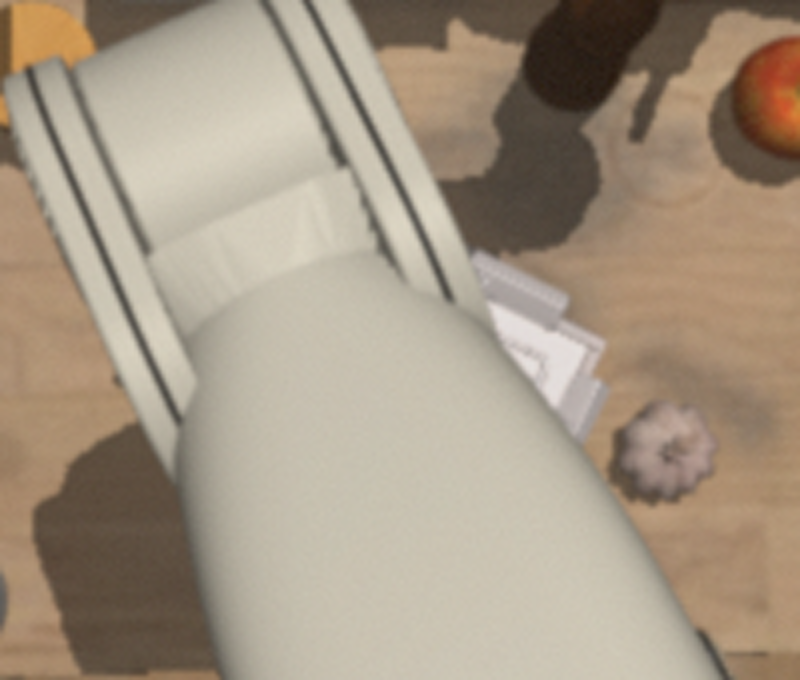

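View pics/s1.png

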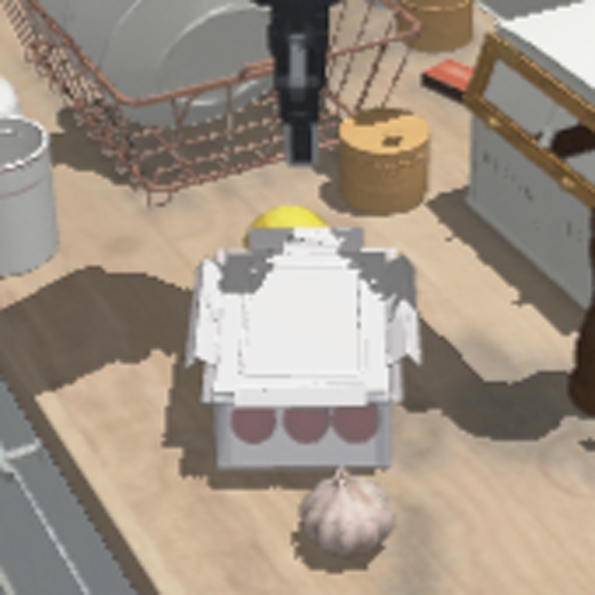

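Request:
{"fn": "send_rows", "kwargs": {
  "moves": [
    [-0.002, 0.001, 0.02, 0],
    [0, 0, 0.02, 0],
    [0, 0, 0.01, 0],
    [0, 0, 0.003, 0],
    [0, 0, 0.003, 0],
    [0, 0, 0.002, 0],
    [0, 0, 0.002, 0],
    [0, 0, 0, 0]
  ]
}}

```text
clock: 2.3
eef_pos: [0.5502, 0.2348, 0.0736]
tool_rot: [0.241, 0.97, 0.003, 0.002]
ft_force: [-0.4, 3.7, 4.6]
grip_width: 0.0001
```

Request:
{"fn": "send_rows", "kwargs": {
  "moves": [
    [0, 0, 0, 0],
    [0, 0, 0, 0]
  ]
}}

```text
clock: 2.5
eef_pos: [0.5502, 0.2347, 0.0737]
tool_rot: [0.241, 0.97, 0.002, 0.002]
ft_force: [-0.3, 2.9, 5.6]
grip_width: -0.0
```

Run:
```python
from h import *
st()
p,d=cams.camera("scene");cv2.imwrite("pics/s2.png",cv2.resize(p[150:290,200:340],None,fx=4.2,fy=4.2,interpolation=cv2.INTER_CUBIC))
```

```text
t 2.5 box mm [ 1.4 89.8 73.7] yangle 62.09336594866659 F [-0.3   2.87  5.62] w -2.717680210019403e-05
```

View pics/s2.png

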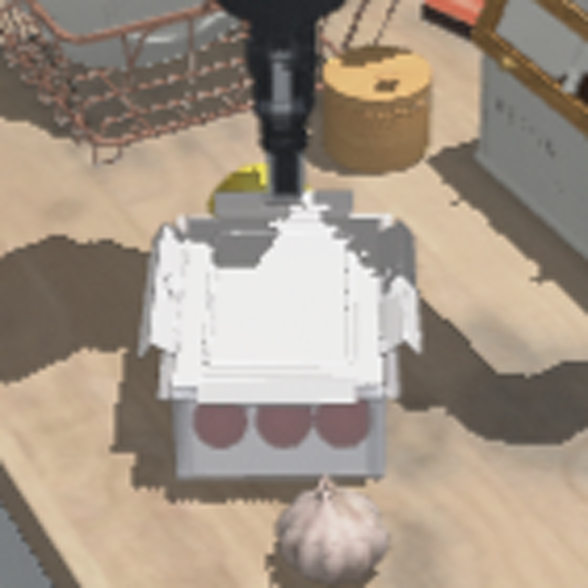

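Request:
{"fn": "send_rows", "kwargs": {
  "moves": [
    [0, 0, -0.015, 0],
    [0, -0.004, 0, 0],
    [0, 0, 0, 0],
    [0, 0, 0, 0]
  ]
}}

```text
clock: 2.95
eef_pos: [0.5462, 0.2288, 0.0858]
tool_rot: [0.242, 0.97, -0.0, -0.0]
ft_force: [0.5, 0.9, -0.3]
grip_width: 0.0001
```

Run:
```python
from h import *
st()
```

```text
t 2.95 box mm [ 0.6 82.6 85.8] yangle 62.022934159846784 F [ 0.53  0.94 -0.27] w 0.00011831655837868049
```

Request:
{"fn": "send_rows", "kwargs": {
  "moves": [
    [0, 0, 0.006, 0],
    [0, 0, 0.004, 0],
    [0, 0, 0.003, 0],
    [0, 0, 0.003, 0],
    [0, 0, 0, 0],
    [0, 0, 0, 0]
  ]
}}

```text
clock: 3.55
eef_pos: [0.5467, 0.2295, 0.0705]
tool_rot: [0.241, 0.97, 0.0, 0.0]
ft_force: [-1.2, 1.2, 2.5]
grip_width: -0.0
```

Run:
```python
from h import *
st()
```

```text
t 3.55 box mm [ 0.6 83.5 70.5] yangle 62.06427317137371 F [-1.17  1.22  2.52] w -3.7156862813655735e-05
```

Request:
{"fn": "send_rows", "kwargs": {
  "moves": [
    [0, 0, 0.002, 0],
    [0, 0, 0.002, 0],
    [0, 0, 0, 0],
    [0, 0, 0, 0]
  ]
}}

```text
clock: 3.95
eef_pos: [0.5467, 0.229, 0.0662]
tool_rot: [0.242, 0.97, -0.0, 0.0]
ft_force: [0.8, 0.1, 0.8]
grip_width: -0.0
```

Request:
{"fn": "send_rows", "kwargs": {
  "moves": [
    [0, 0, 0.002, 0],
    [0, 0, 0.002, 0],
    [0, 0, 0, 0],
    [0, 0, 0, 0]
  ]
}}

```text
clock: 4.35
eef_pos: [0.5468, 0.2292, 0.0656]
tool_rot: [0.242, 0.97, 0.0, 0.001]
ft_force: [-5.7, -3.1, 17.4]
grip_width: -0.0001
```

Request:
{"fn": "send_rows", "kwargs": {
  "moves": [
    [0, 0, -0.02, 0],
    [0, 0, -0.014, 0],
    [-0.02, -0.028, 0, 0],
    [-0.02, -0.028, 0, 0],
    [-0.02, -0.028, 0, 0],
    [0, 0, 0, 0],
    [0, 0, 0, 0]
  ]
}}

```text
clock: 5.05
eef_pos: [0.56, 0.1261, 0.096]
tool_rot: [0.242, 0.97, -0.0, -0.0]
ft_force: [0.4, -0.2, 0.2]
grip_width: 0.0003
```

Run:
```python
from h import *
st()
p,d=cams.camera("scene");cv2.imwrite("pics/s3.png",cv2.resize(p[150:290,200:340],None,fx=4.2,fy=4.2,interpolation=cv2.INTER_CUBIC))
```

```text
t 5.05 box mm [60.8 -1.6 96. ] yangle 61.939063974504194 F [ 0.42 -0.21  0.2 ] w 0.0003065850280565834
```

View pics/s3.png

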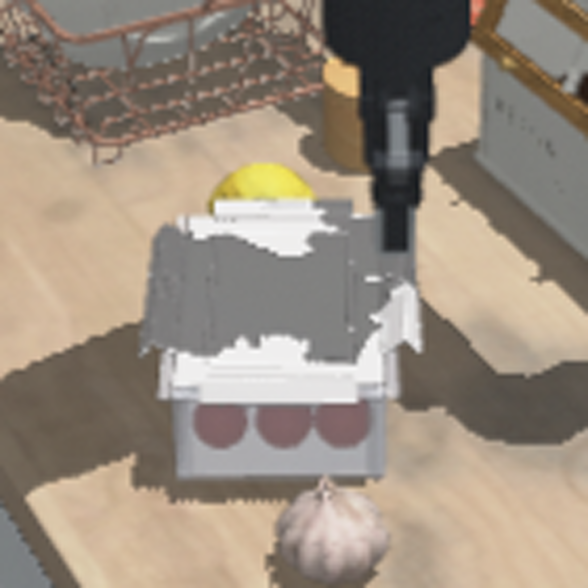

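Request:
{"fn": "send_rows", "kwargs": {
  "moves": [
    [0, 0.001, 0.012, 0],
    [0, 0, 0.005, 0],
    [0, 0, 0.003, 0],
    [0, 0, 0.003, 0],
    [0, 0, 0.002, 0],
    [0, 0, 0.002, 0],
    [0, 0, 0, 0],
    [0, 0, 0, 0]
  ]
}}

```text
clock: 5.9
eef_pos: [0.5597, 0.128, 0.0688]
tool_rot: [0.241, 0.97, -0.0, -0.001]
ft_force: [0.2, -0.5, 1.6]
grip_width: 0.0002
```

Run:
```python
from h import *
st()
```

```text
t 5.9 box mm [59.7 -0.1 68.8] yangle 62.06030913427105 F [ 0.19 -0.52  1.58] w 0.00023027034330792238
```

Request:
{"fn": "send_rows", "kwargs": {
  "moves": [
    [0, 0, 0.002, 0],
    [0, 0, 0.001, 0],
    [0, 0, 0, 0],
    [0, 0, 0, 0]
  ]
}}

```text
clock: 6.3
eef_pos: [0.5604, 0.1279, 0.0663]
tool_rot: [0.241, 0.97, -0.0, -0.0]
ft_force: [-0.6, 0.4, 0.6]
grip_width: -0.0003
```

Request:
{"fn": "send_rows", "kwargs": {
  "moves": [
    [0, 0, 0.001, 0],
    [0, 0, 0.001, 0],
    [0, 0, 0, 0],
    [0, 0, 0, 0]
  ]
}}

```text
clock: 6.7
eef_pos: [0.5607, 0.1279, 0.0657]
tool_rot: [0.241, 0.97, 0.0, 0.0]
ft_force: [-3.3, -1.1, 8.7]
grip_width: 0.0001
```

Request:
{"fn": "send_rows", "kwargs": {
  "moves": [
    [0, 0, -0.02, 0],
    [0, 0, -0.012, 0],
    [0.02, -0.028, 0, 0],
    [0.02, -0.028, 0, 0],
    [0.02, -0.028, 0, 0],
    [0, 0, 0, 0],
    [0, 0, 0, 0]
  ]
}}

```text
clock: 7.4
eef_pos: [0.4685, 0.0816, 0.0969]
tool_rot: [0.242, 0.97, 0.0, 0.001]
ft_force: [0.7, 0.5, 0.1]
grip_width: -0.0002
```

Run:
```python
from h import *
st()
p,d=cams.camera("scene");cv2.imwrite("pics/s4.png",cv2.resize(p[150:290,200:340],None,fx=4.2,fy=4.2,interpolation=cv2.INTER_CUBIC))
```

```text
t 7.4 box mm [  0.8 -83.7  96.9] yangle 62.018312865098494 F [0.75 0.46 0.07] w -0.00016933308067524337
```

View pics/s4.png

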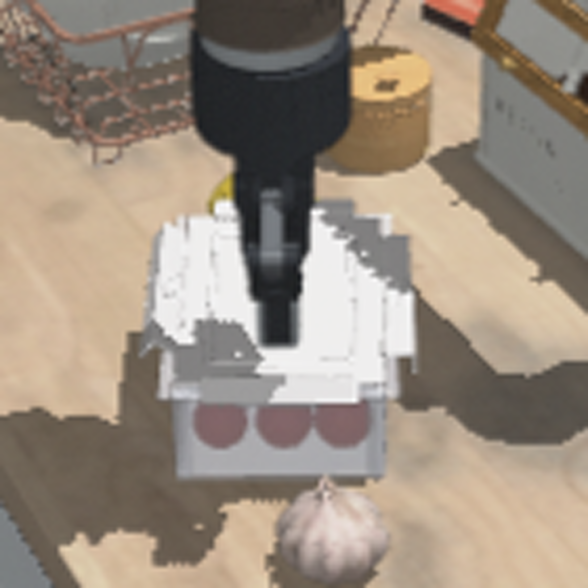

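Far is flat and the box hasn't moved. The tip (about 278,345) is above the right section.

Request:
{"fn": "send_rows", "kwargs": {
  "moves": [
    [0, 0, 0.012, 0],
    [0, 0, 0.005, 0],
    [0, 0, 0.003, 0],
    [0, 0, 0.003, 0],
    [0, 0, 0.002, 0],
    [0, 0, 0.002, 0],
    [0, 0, 0, 0],
    [0, 0, 0, 0]
  ]
}}

```text
clock: 8.25
eef_pos: [0.4687, 0.0821, 0.0694]
tool_rot: [0.241, 0.97, 0.0, 0.0]
ft_force: [-0.5, 1.1, 0.3]
grip_width: 0.0001
```

Request:
{"fn": "send_rows", "kwargs": {
  "moves": [
    [0, 0, 0.002, 0],
    [0, 0, 0.001, 0],
    [0, 0, 0, 0],
    [0, 0, 0, 0]
  ]
}}

```text
clock: 8.65
eef_pos: [0.4685, 0.0819, 0.0664]
tool_rot: [0.241, 0.97, 0.0, 0.0]
ft_force: [0.4, 0.6, 0.1]
grip_width: 0.0002
```

Run:
```python
from h import *
st()
```

```text
t 8.65 box mm [  0.6 -83.5  66.4] yangle 62.05892755862379 F [0.39 0.62 0.08] w 0.00024525567516037747
```

Request:
{"fn": "send_rows", "kwargs": {
  "moves": [
    [0, 0, 0.001, 0],
    [0, 0, 0.001, 0],
    [0, 0, 0, 0],
    [0, 0, 0, 0]
  ]
}}

```text
clock: 9.05
eef_pos: [0.4685, 0.0819, 0.0657]
tool_rot: [0.241, 0.97, 0.0, 0.0]
ft_force: [-2.6, -0.9, 9.8]
grip_width: -0.0001
```

Request:
{"fn": "send_rows", "kwargs": {
  "moves": [
    [0, 0, -0.02, 0],
    [0, 0, -0.012, 0],
    [0.02, 0.028, 0, 0],
    [0.02, 0.028, 0, 0],
    [0.021, 0.027, 0, 0],
    [0, 0, 0, 0],
    [0, 0, 0, 0]
  ]
}}

```text
clock: 9.75
eef_pos: [0.4529, 0.1841, 0.0962]
tool_rot: [0.241, 0.971, -0.0, -0.0]
ft_force: [0.5, -0.3, -0.5]
grip_width: -0.0003
```

Run:
```python
from h import *
st()
p,d=cams.camera("scene");cv2.imwrite("pics/s5.png",cv2.resize(p[150:290,200:340],None,fx=4.2,fy=4.2,interpolation=cv2.INTER_CUBIC))
```

```text
t 9.75 box mm [-60.9  -0.5  96.2] yangle 62.16035245555824 F [ 0.53 -0.31 -0.48] w -0.00027289723203384003
```

View pics/s5.png

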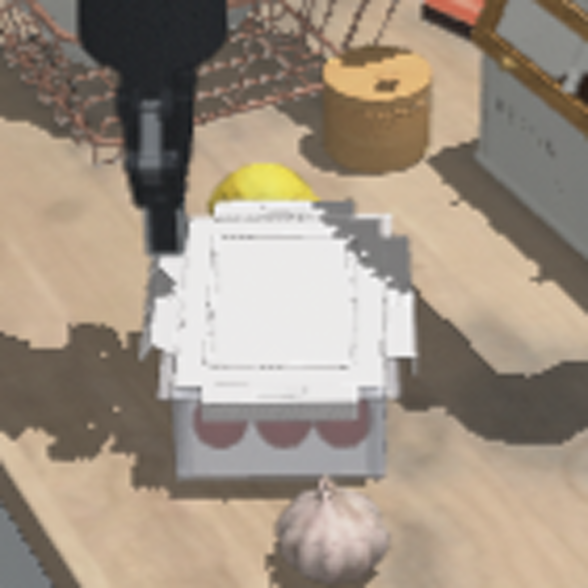

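Left, far and right look flat; the near section remains.

Request:
{"fn": "send_rows", "kwargs": {
  "moves": [
    [0, 0, 0.012, 0],
    [0, 0, 0.005, 0],
    [0, 0, 0.003, 0],
    [0, 0, 0.003, 0],
    [0, 0, 0.002, 0],
    [0, 0, 0.002, 0],
    [0, 0, 0.001, 0],
    [0, 0, 0, 0],
    [0, 0, 0, 0]
  ]
}}

```text
clock: 10.7
eef_pos: [0.4536, 0.1835, 0.0683]
tool_rot: [0.242, 0.97, -0.0, 0.0]
ft_force: [0.7, 0.2, -0.3]
grip_width: -0.0003
```

Request:
{"fn": "send_rows", "kwargs": {
  "moves": [
    [0, 0, 0.001, 0],
    [0, 0, 0.001, 0],
    [0, 0, 0, 0],
    [0, 0, 0, 0]
  ]
}}

```text
clock: 11.1
eef_pos: [0.4534, 0.1837, 0.0664]
tool_rot: [0.241, 0.97, 0.0, 0.0]
ft_force: [0.2, -0.2, 1.3]
grip_width: -0.0001
```

Request:
{"fn": "send_rows", "kwargs": {
  "moves": [
    [0, 0, 0.001, 0],
    [0, 0, 0, 0],
    [0, 0, 0, 0]
  ]
}}

```text
clock: 11.4
eef_pos: [0.4533, 0.1838, 0.0658]
tool_rot: [0.241, 0.97, 0.0, 0.0]
ft_force: [-1.6, -1.3, 4.5]
grip_width: 0.0004
```

Lift and move clear toward the start to inspect from above.

Request:
{"fn": "send_rows", "kwargs": {
  "moves": [
    [0, 0, -0.03, 0],
    [0, 0, -0.04, 0],
    [0, 0, -0.04, 0],
    [0, 0, -0.04, 0],
    [0.04, 0.016, 0, 0],
    [0.04, 0.016, 0, 0],
    [0.04, 0.016, 0, 0],
    [0.04, 0.016, 0, 0],
    [0.04, 0.016, 0, 0],
    [0.04, 0.016, 0, 0],
    [0.04, 0.016, 0, 0],
    [0.04, 0.016, 0, 0],
    [0, 0, 0, 0],
    [0, 0, 0, 0]
  ]
}}

```text
clock: 12.8
eef_pos: [0.2298, 0.4471, 0.2148]
tool_rot: [0.24, 0.971, -0.001, 0.0]
ft_force: [-0.8, -1.0, -1.2]
grip_width: -0.0001
```

Run:
```python
from h import *
st()
p,d=cams.camera("top");cv2.imwrite("pics/t6.png",cv2.resize(p[165:285,200:370],None,fx=4.6,fy=4.6,interpolation=cv2.INTER_CUBIC))
P=cloud("top",d).reshape(-1,3)
p,d=cams.camera("scene");cv2.imwrite("pics/s6.png",cv2.resize(p[150:290,200:340],None,fx=4.2,fy=4.2,interpolation=cv2.INTER_CUBIC))
r=P[:,:2]-np.array([.504,.155])  # depth-cloud centre of the panel
for C0 in (C,):
    r=P[:,:2]-C0;x=r@ex;y=r@ey
    for n,a,b,h in(("near",-x,y,.052),("far",x,y,.052),("left",y,x,.075),("right",-y,x,.075)):
        s=(abs(b)<.035)&(P[:,2]>.05)
        for lo,hi in((-.02,-.004),(.004,.009),(.009,.014),(.014,.018)):
            k=s&(a-h>lo)&(a-h<hi);print(n,lo,np.round(np.median(P[k,2])*1e3,1),k.sum(),end=" | ")
        print()
m=(P[:,2]>.055)&(P[:,2]<.09)&(np.hypot(*(P[:,:2]-C).T)<.13)&(P[:,1]>.045)
print(cv2.minAreaRect((P[m][:,:2]*1000).astype(np.float32)),P[m][:,2].max(),np.percentile(P[m][:,2],99))
```

```text
t 12.8 box mm [-381.2  127.6  214.8] yangle 62.199690550883645 F [-0.78 -1.04 -1.25] w -0.00010384895874007981
near -0.02 64.9 251 | near 0.004 66.8 80 | near 0.009 67.0 82 | near 0.014 66.4 44 | 
far -0.02 64.9 250 | far 0.004 66.5 79 | far 0.009 66.7 75 | far 0.014 67.3 59 | 
left -0.02 65.2 236 | left 0.004 66.9 73 | left 0.009 67.2 86 | left 0.014 66.8 60 | 
right -0.02 64.7 249 | right 0.004 67.2 77 | right 0.009 67.3 78 | right 0.014 67.7 60 | 
((508.38519287109375, 155.44549560546875), (186.82876586914062, 140.20664978027344), 61.95256805419922) 0.07280430825041628 0.06992760022186395
```

View pics/t6.png

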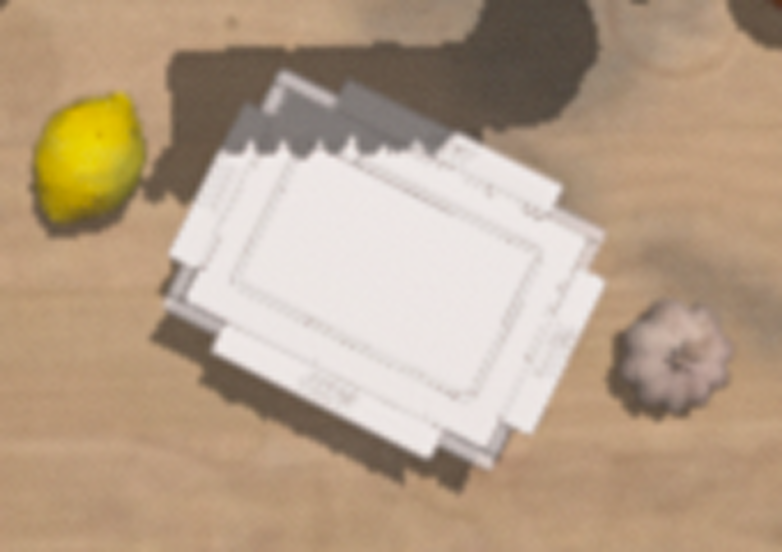

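View pics/s6.png

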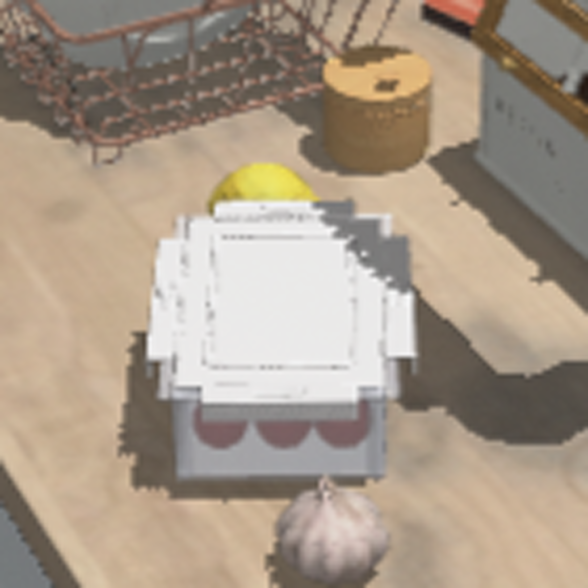

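All four sections are flat, the box corners are at the same pixels as at the start, and the rim measures 187 x 140 mm, which matches the shut size.

```bash
python3 -c "
from h import *
print(order.job_done())"
```

```text
the job is handed in; nothing more can be done
None
```

All four rim sections of the lid are pressed down and stayed flat after I let go. I pressed them with the shut fingertips in the order left, far, right, near, and handed the job in at about 13 s with the arm clear of everything.

- **First attempt on the left:** the tip landed too far out, at the section's outer edge. I lifted, moved 4 mm inward and pressed again, and it clicked.
- **Forces:** the highest contact force I read was about 18 N, against the stop on the left section. The far, right and near sections read under 11 N. I only had readings at the end of each move, so a brief higher peak in between would not show.
- **Sections shut:** the last depth image puts all four section tops level at about 66–68 mm. The rim measures 187 x 140 mm, against 187 x 141 mm expected when shut.
- **Nothing disturbed:** the box corners, lemon and garlic are at the same pixels as at the start. I did not re-measure the apple, salt cellar, pepper mill or mug; the moves kept well clear of them.

No check failed or disagreed.

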